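# Put three lens cells back into their own photometer heads

### The job

After cleaning, the three lens cells were put back into the wrong photometer heads: give each head its own cell again - the widest cell into the largest head, the middle one into the middle head, the narrowest into the smallest - each pushed straight down until it clicks fully home, with its flange flat on the collar. All heads are full, so stand one cell upright on the soft silicone rack while you change the others round; never set a cell down on the bare bench or let it fall over. Leave the bottle, the tape reel and the hex keys as they are.

Things in the scene. Friction and masses are not known exactly. Their poses are not given: they have to be found in the camera images.
- cell_wide: the widest lens cell: round, 54 mm tall, 0.13 kg. From below: steel spigot 36 mm across, 18 mm long (foot bevelled to 30, V groove); bright flange 54 mm across at 18 to 22 mm; black ribbed barrel 52 mm across at 22 to 54 mm (grip here, above the flange), 40 mm glass in its top. Origin: centre of underside, z up. Clicked home it is 22 mm above the head's origin, else 11 mm more
- cell_mid: the middle lens cell: round, 54 mm tall, 0.13 kg. From below: steel spigot 36 mm across, 18 mm long (foot bevelled to 30, V groove); bright flange 54 mm across at 18 to 22 mm; black ribbed barrel 42 mm across at 22 to 54 mm (grip here, above the flange), 30 mm glass in its top. Origin: centre of underside, z up. Clicked home it is 22 mm above the head's origin, else 11 mm more
- cell_narrow: the narrowest lens cell: round, 54 mm tall, 0.13 kg. From below: steel spigot 36 mm across, 18 mm long (foot bevelled to 30, V groove); bright flange 54 mm across at 18 to 22 mm; black ribbed barrel 32 mm across at 22 to 54 mm (grip here, above the flange), 20 mm glass in its top. Origin: centre of underside, z up. Clicked home it is 22 mm above the head's origin, else 11 mm more
- head_large: the largest head, screwed down: grey drum 120 mm across, 18 mm tall; on it a bright collar 62 mm across, top at 40 mm, with a round socket 39 mm across, 21 mm deep (same in all). Three sprung balls 33 mm up reach 3.6 mm into it and snap into a cell's groove: push straight down with about 6 to 10 N, pull straight up with about 9 N. Origin: centre of underside, on the bench, z up
- head_medium: the middle head, screwed down: grey drum 98 mm across, 18 mm tall; on it a bright collar 62 mm across, top at 40 mm, with a round socket 39 mm across, 21 mm deep (same in all). Three sprung balls 33 mm up reach 3.6 mm into it and snap into a cell's groove: push straight down with about 6 to 10 N, pull straight up with about 9 N. Origin: centre of underside, on the bench, z up
- head_small: the smallest head, screwed down: grey drum 76 mm across, 18 mm tall; on it a bright collar 62 mm across, top at 40 mm, with a round socket 39 mm across, 21 mm deep (same in all). Three sprung balls 33 mm up reach 3.6 mm into it and snap into a cell's groove: push straight down with about 6 to 10 N, pull straight up with about 9 N. Origin: centre of underside, on the bench, z up
- soft_rack: flat perforated pink silicone tube rack, 200 x 150 x 25 mm, lying fast on the bench, empty; a cell stands on its top anywhere (the holes are too small to matter). Origin: centre of its underside, x along its 200 mm, z up; its top is 25 mm above the origin
- bottle: bystander: brown reagent bottle with black cap, 56 mm across, 119 mm tall, standing. Origin: centre of its underside
- tape_reel: bystander: white tape reel lying flat, 52 mm across, 16 mm tall. Origin: centre of its underside
- hexkeys: bystander: green folding hex key set lying flat, 36 x 88 x 24 mm (88 along its y). Origin: centre of its underside
Things that resemble listed ones, but are neither listed nor needed, are in the scene too. Leave any brown or pink look-alike of the cell_mid alone.

How it is judged:
By the outcome, as a careful person would: the job done as asked, in the order asked, and still so for the second after the job is handed in, with the robot touching nothing.
It also fails if it takes over 112 s, if anything falls off the work surface, if the arm or the gripper's body presses on something with over 40 N, if the wrist force passes 120 N, or if a joint passes its speed limit or range.

### The arm

A 6-joint arm with a two-finger parallel gripper is mounted at the origin on a cart in front of the work surface, level with it; the furniture and walls round the work are solid. World frame = base frame: x ahead of the robot, y to its left, z up, the work surface at z = 0. Lengths are in mm, angles in degrees, forces in N, time in s.
With the tool pointing down it reaches from about 325 to 850 mm from the base axis. Payload 4.4 kg.
Tool frame: the origin (TCP) lies at the very end of the fingers, on their centre line; the grasp point (between the pads) lies 19 mm behind it; z points along the fingers, y is the line along which they close (so a half turn about z gives the same grasp; the last joint's range is limited). The gripper opens to 94 mm and grips with 3 to 60 N. Pads are 16 mm wide; open, the fingers measure 119 mm over their backs; the gripper's body (75 mm by 177 mm) begins 78 mm behind the grasp point.
Start: joints at [62.366, 11.837, 88.321, -0, 79.842, -8.623], TCP at [187.313, 543.637, 205.447] pointing down, gripper open.
Joint ranges: [-156.59, 156.59], [-49.26, 127.26], [12.9, 141.05], [-63.56, 243.56], [4.71, 150.69], [-161.64, 161.64]. Speed limits (degrees/s): [159.86, 159.86, 180, 180, 180, 180].

### API

Orientations are given as a 3x3 rotation matrix whose columns are the frame's x, y, z axes.
In Python, from cell import ctrl gives the robot as it stands.
- The arm moves only by the tool jog_arm, never from a script. Its argument "targets" is a list of rows, each a list of 5 numbers: the shift along the tool's x, y, z each as a share of 0.075 m, from -1 to 1, then the turn about the tool's z as a share of 360 degrees, from -1 to 1, then the opening, from -1 (shut) to 1 (fully open). A call has 1 to 20 rows; each row shifts and turns the commanded pose from where the row before left it, along the tool's axes as they then stand; what a row does not reach is not made up. A row lasts 1/12 s, in which the tool goes at most 41.7 mm and 7.16 degrees, less where a joint would pass 70% of its speed; a pose out of reach is approached as far as the arm can. A call with a number of a shift or a turn outside -1 to 1 is refused whole. A call with a gripper value outside its range is refused whole. The fingers move at their own pace and stop on an object; "force" is the grip in N (left out, the last holds). Time passes only in rows, so rows that do not move let the fingers close. It gives the time, the measured TCP pose, the force, the opening and the grip force at its end, in the units of the state.
- ctrl.observe(): the state, without advancing time (a new reading comes with each control period).
- ctrl.read_camera(name): name is "side" or "top" or "wrist"; returns the picture (480x640x3 uint8, red, green, blue); there is no depth.
- ctrl.calibration(name): a dict with "mtx" (3x3 intrinsics, pixels), "D" ([k1, k2, p1, p2, k3] as OpenCV has them; the pictures are not rectified), "world_to_cam" (4x4, takes a point from world to camera coordinates). Camera axes: x right, y down, z forward; pixel columns grow to the right and rows downward; lengths in mm; the calibration is good to about 2 mm. A picture is of the moment at which its call begins: read the wrist's pose just before it. calibration takes no time and is no camera call; for the wrist camera it gives the pose at the moment of the call.
- ctrl.sign_off(): hands the job in; it is judged then, once.
The state is a dict: "time": time; "qpos": joint angles; "joint_velocities": joint speeds; "tau": joint torques, N m; "ee_pos": TCP position; "orientation": TCP orientation; "contact_force": force on the tool from outside, world axes, zero at the start; "wrist_torque": the same for the moment, N m; "gripper_width": finger opening in mm; "finger_force": force on a finger pad.
Only numpy, scipy, OpenCV 4.12 (cv2) and the standard library are available. Lean on these libraries where they do the work, as an engineer would, in place of code of your own. Each camera call takes 0.05 s, during which the arm holds its last target. There are 200 camera calls.

## Working session

There is one attempt and no reset: what is moved stays moved. The work goes in short steps, Python scripts to look and compute and a tool call to move; the robot and the scene stay as the last step left them, time stands still between calls to the robot, and variables do not carry over. Pictures are saved under pics/ and viewed, at most 14 in all, crops included, and the job is handed in when it is done.

Besides the shell and the picture viewer there is one more tool, called after "Call:" as name(argument=value, ...) on one line, values as JSON. jog_arm: Moves the arm, as the interface text tells. Its arguments: {"type":"object","properties":{"targets":{"type":"array","items":{"type":"array","items":{"type":"number"}}},"force":{"type":"number"}},"required":["targets"]}

```bash
mkdir -p pics; cat > h.py <<'E'
import numpy as np, cv2
from cell import ctrl
def cam(n):
    c=ctrl.calibration(n); return np.array(c["mtx"],float),np.array(c["D"],float),np.array(c["world_to_cam"],float)
def snap(n,f):
    im=ctrl.read_camera(n); cv2.imwrite('pics/'+f+'.png',im[:,:,::-1]); return im
def ray(px,z,C):
    K,D,T=C; p=cv2.undistortPoints(np.array(px,float).reshape(-1,1,2),K,D).reshape(-1,2)
    d=np.c_[p,np.ones(len(p))]@T[:3,:3]; o=-T[:3,:3].T@T[:3,3]
    return o+d*((z-o[2])/d[:,2])[:,None]
def proj(P,C):
    K,D,T=C; return cv2.projectPoints(np.array(P,float).reshape(-1,1,3),cv2.Rodrigues(T[:3,:3])[0],T[:3,3],K,D)[0].reshape(-1,2)
E
python3 - <<'E'
from h import *
print(ctrl.observe())
snap('top','t0');snap('side','s0')
for n in('top','side'):
    K,D,T=cam(n);print(n,K.round(1).tolist(),D,(-T[:3,:3].T@T[:3,3]).round(),T[:3,:3].round(2).tolist())
E
```

```text
{'time': 0.0, 'qpos': array([ 6.23656587e+01,  1.18836089e+01,  8.84027790e+01,  2.37483149e-04,
        7.98420545e+01, -8.62356060e+00]), 'joint_velocities': array([-0.06373047, -0.02681284,  0.05154162,  0.06894675, -0.0086567 ,
        0.00294834]), 'tau': array([ 3.12457760e-04, -3.70867932e+01, -2.81424344e+01,  6.98845927e-02,
        3.56947328e-02, -1.71364409e-04]), 'ee_pos': array([186.94481341, 542.91913547, 204.3138888 ]), 'orientation': array([[-9.45456883e-01,  3.25745595e-01, -1.04339496e-03],
       [ 3.25747089e-01,  9.45454863e-01, -1.98412409e-03],
       [ 3.40163153e-04, -2.21578664e-03, -9.99997487e-01]]), 'contact_force': array([ 0.17801176,  0.14769571, -0.5555419 ]), 'wrist_torque': array([-0.00782044, -0.02698473,  0.03702975]), 'finger_force': 0.0, 'gripper_width': 94.16544999250111}
top [[435.2, 0.0, 315.4], [0.0, 435.2, 244.2], [0.0, 0.0, 1.0]] [-0.07443128  0.          0.          0.          0.        ] [ 374.   -5. 1009.] [[0.02, -1.0, 0.0], [-0.99, -0.02, -0.11], [0.11, 0.0, -0.99]]
side [[522.5, 0.0, 314.2], [0.0, 522.5, 234.2], [0.0, 0.0, 1.0]] [-0.11656138  0.          0.          0.          0.        ] [ 438. -942.  692.] [[1.0, -0.02, 0.02], [0.01, -0.57, -0.82], [0.03, 0.82, -0.56]]
```

View pics/t0.png

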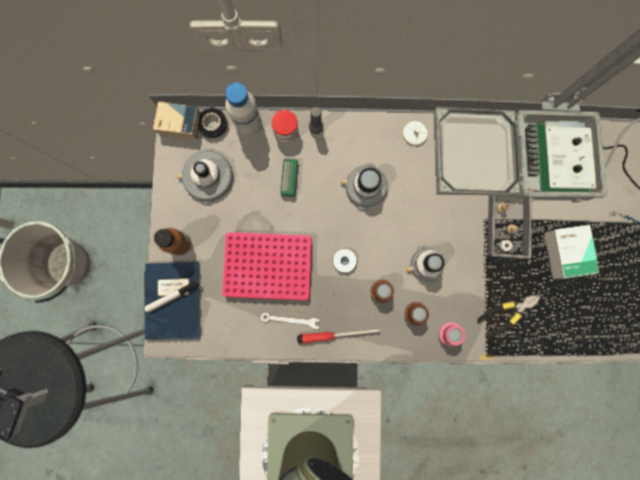

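View pics/s0.png

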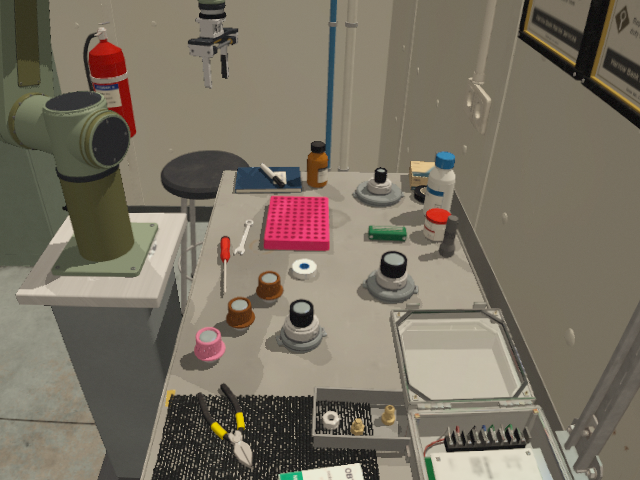

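Top view: the three heads are at (206,175), (366,187) and (430,263). The pink rack is at (268,267). Brown look-alikes are at (382,291) and (417,314), and a pink one at (452,335). I'll measure the heads and cells, with one enlarged crop to confirm.

```bash
python3 - <<'E'
from h import *
C={n:cam(n) for n in('top','side')}
I={'top':cv2.imread('pics/t0.png'),'side':cv2.imread('pics/s0.png')}
seed={'a':((206,175),(380,178)),'b':((366,187),(393,268)),'c':((430,263),(301,315))}
tiles=[]
for k,(t,s) in seed.items():
    tiles.append(np.hstack([cv2.resize(I[n][p[1]-36:p[1]+36,p[0]-36:p[0]+36],(270,270),interpolation=cv2.INTER_CUBIC) for n,p in(('top',t),('side',s))]))
    g=cv2.cvtColor(I['top'],cv2.COLOR_BGR2HSV)
    # black barrel in top, bright steel in top
    for nm,m in(('dark',(g[...,2]<75)),('bright',(g[...,2]>165)&(g[...,1]<40))):
        w=np.zeros(m.shape,np.uint8);w[t[1]-30:t[1]+30,t[0]-30:t[0]+30]=m[t[1]-30:t[1]+30,t[0]-30:t[0]+30]
        cs,_=cv2.findContours(w,cv2.RETR_EXTERNAL,cv2.CHAIN_APPROX_NONE)
        c=max(cs,key=cv2.contourArea);(x,y),r=cv2.minEnclosingCircle(c)
        for z in (42,76): print(k,nm,(round(x,1),round(y,1)),'r',round(r,1),'z',z,ray([x,y],z,C['top'])[0].round(1),'dia',(2*r*(1009-z)/435).round(1))
h=cv2.cvtColor(I['top'],cv2.COLOR_BGR2HSV)
m=cv2.inRange(h,(160,120,120),(179,255,255));cs,_=cv2.findContours(m,0,1)
c=max(cs,key=cv2.contourArea);b=cv2.boxPoints(cv2.minAreaRect(c));print(b,ray(b,25,C['top']).round(0))
big=np.vstack(tiles);cv2.imwrite('pics/crop0.png',cv2.resize(big,(400,600)))
E
```

```text
Traceback (most recent call last):
AttributeError: 'float' object has no attribute 'round'
```

```bash
python3 - <<'E'
from h import *
C={n:cam(n) for n in('top','side')}
I={'top':cv2.imread('pics/t0.png'),'side':cv2.imread('pics/s0.png')}
seed={'a':((206,175),(380,178)),'b':((366,187),(393,268)),'c':((430,263),(301,315))}
tiles=[]
for k,(t,s) in seed.items():
    tiles.append(np.hstack([cv2.resize(I[n][p[1]-36:p[1]+36,p[0]-36:p[0]+36],(270,270),interpolation=cv2.INTER_CUBIC) for n,p in(('top',t),('side',s))]))
    for n,p in(('top',t),('side',s)):
      g=cv2.cvtColor(I[n],cv2.COLOR_BGR2HSV)
      for nm,m in(('dark',(g[...,2]<60)),('bright',(g[...,2]>175)&(g[...,1]<40))):
        w=np.zeros(m.shape,np.uint8);w[p[1]-30:p[1]+30,p[0]-30:p[0]+30]=m[p[1]-30:p[1]+30,p[0]-30:p[0]+30]
        cs,_=cv2.findContours(w,cv2.RETR_EXTERNAL,cv2.CHAIN_APPROX_NONE)
        c=max(cs,key=cv2.contourArea);print(k,n,nm,cv2.boundingRect(c),'minrect',[np.round(q,1) for q in cv2.minEnclosingCircle(c)],ray([np.array(cv2.boundingRect(c))[:2]+np.array(cv2.boundingRect(c))[2:]/2],76 if nm=='dark' else 42,C[n])[0].round(1))
h=cv2.cvtColor(I['top'],cv2.COLOR_BGR2HSV)
m=cv2.inRange(h,(160,120,120),(179,255,255));cs,_=cv2.findContours(m,0,1)
c=max(cs,key=cv2.contourArea);b=cv2.boxPoints(cv2.minAreaRect(c));print(b,ray(b,25,C['top']).round(0))
big=np.vstack(tiles);cv2.imwrite('pics/crop0.png',cv2.resize(big,(400,600)))
E
```

```text
a top dark (198, 167, 11, 10) minrect [array([202.8, 171.4]), np.float64(5.4)] [629.8 245.4  76. ]
a top bright (200, 158, 17, 21) minrect [array([207. , 168.5]), np.float64(11.8)] [647.5 243.3  42. ]
a side dark (375, 167, 12, 16) minrect [array([379.8, 174.7]), np.float64(7.9)] [639.3 225.8  76. ]
a side bright (377, 178, 15, 10) minrect [array([384., 183.]), np.float64(7.3)] [654.2 246.2  42. ]
b top dark (359, 180, 20, 12) minrect [array([368.5, 182.5]), np.float64(9.8)] [ 604.2 -120.1   76. ]
b top bright (354, 173, 5, 18) minrect [array([357.5, 181.5]), np.float64(8.5)] [621.3 -95.7  42. ]
b side dark (380, 252, 27, 26) minrect [array([393. , 264.5]), np.float64(14.2)] [ 618.5 -144.9   76. ]
b side bright (396, 271, 12, 11) minrect [array([401., 276.]), np.float64(7.1)] [ 640.4 -138.1   42. ]
c top dark (424, 256, 11, 16) minrect [array([430.5, 263.5]), np.float64(7.9)] [ 435.1 -251.8   76. ]
c top bright (417, 250, 19, 24) minrect [array([428. , 261.5]), np.float64(13.0)] [ 441.7 -254.    42. ]
c side dark (290, 300, 23, 28) minrect [array([301.3, 313.2]), np.float64(13.9)] [ 440.8 -284.    76. ]
c side bright (295, 315, 24, 19) minrect [array([305.5, 323.5]), np.float64(13.5)] [ 450.8 -274.5   42. ]
[[222.17038 296.4966 ]
 [224.9169  231.95392]
 [311.58975 235.64212]
 [308.84323 300.1848 ]] [[357. 203.  25.]
 [504. 203.  25.]
 [499.   4.  25.]
 [352.   8.  25.]]
```

View pics/crop0.png

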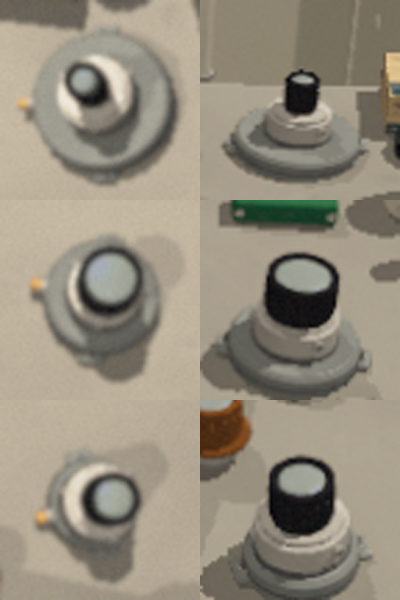

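Matches: narrow is in the large head (206,175), wide in the medium head (366,187) and mid in the small head (430,263). The black, grey-topped cells sit in the bright collars. The brown and pink look-alikes are on the bench and stay put. Plan: narrow to the rack, wide to large, mid to medium, narrow to small. First I'll align the tool and move towards the large head.

Call:
jog_arm(targets=[[0, 0, 0, -0.0132, 1], [0, 0, 0, -0.0132, 1], [0, 0, 0, -0.0132, 1], [0, 0, 0, -0.0132, 1], [-0.33, -0.22, 0, 0, 1], [-0.33, -0.22, 0, 0, 1], [-0.33, -0.22, 0, 0, 1], [-0.33, -0.22, 0, 0, 1], [-0.33, -0.22, 0, 0, 1], [-0.33, -0.22, 0, 0, 1], [-0.33, -0.22, 0, 0, 1], [-0.33, -0.22, 0, 0, 1], [-0.33, -0.22, 0, 0, 1], [-0.33, -0.22, 0, 0, 1], [-0.33, -0.22, 0, 0, 1], [-0.33, -0.22, 0, 0, 1], [-0.33, -0.22, 0, 0, 1], [-0.33, -0.22, 0, 0, 1], [0, 0, 0, 0, 1], [0, 0, 0, 0, 1]])

```text
time: 1.77
ee_pos: [534.4, 311.5, 204.5]
orientation: [[-1.0, 0.003, -0.002], [0.003, 1.0, -0.0], [0.002, -0.0, -1.0]]
contact_force: [0.7, 0.6, 0.6]
gripper_width: 93.4
finger_force: 0.0
```

```bash
python3 - <<'E'
from h import *
s=ctrl.observe();C=cam('wrist');snap('wrist','w1')
print(s['time'],s['ee_pos'].round(1),s['orientation'].round(3).tolist(),C[0].round(1).tolist(),C[1])
T=C[2];print((-T[:3,:3].T@T[:3,3]).round(1),T[:3,:3].round(2).tolist())
print(proj([[630,245,76],[600,-120,76]],C))
E
```

```text
1.7667 [534.4 311.5 204.5] [[-1.0, 0.003, -0.002], [0.003, 1.0, -0.0], [0.002, -0.0, -1.0]] [[386.9, 0.0, 322.2], [0.0, 386.9, 241.5], [0.0, 0.0, 1.0]] [-0.05401325  0.          0.          0.          0.        ]
[467.8 312.7 383.5] [[0.0, 1.0, -0.0], [0.97, -0.0, 0.23], [0.23, -0.0, -0.97]]
[[ 245.67614427  341.42544373]
 [-136.25307038  304.43392182]]
```

View pics/w1.png

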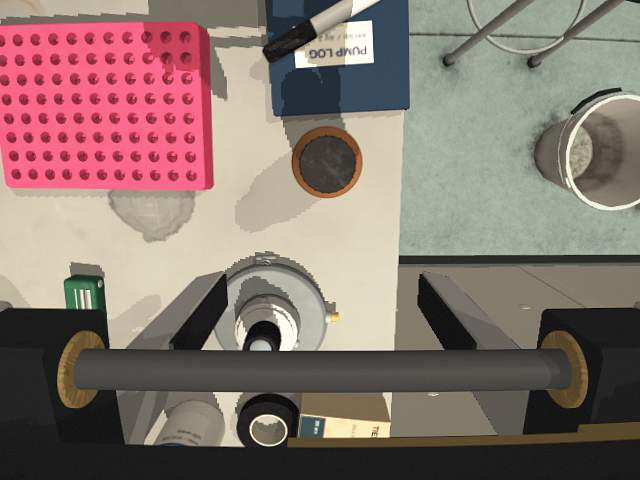

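The wrist view shows the large head at (270,310), partly behind the gripper bar. I'll move forward so it comes into the clear.

Call:
jog_arm(targets=[[-0.33, -0.22, 0, 0, 1], [-0.33, -0.22, 0, 0, 1], [-0.33, -0.22, 0, 0, 1], [-0.1, -0.1, 0, 0, 1], [0, 0, 0, 0, 1], [0, 0, 0, 0, 1]])

```text
time: 2.32
ee_pos: [614.2, 256.5, 205.0]
orientation: [[-1.0, -0.0, -0.002], [-0.0, 1.0, 0.001], [0.002, 0.001, -1.0]]
contact_force: [-0.8, -0.0, 0.5]
gripper_width: 94.2
finger_force: 0.0
```

```bash
python3 - <<'E'
from h import *
s=ctrl.observe();C=cam('wrist');snap('wrist','w2')
print(s['time'],s['ee_pos'].round(1),s['joint_velocities'].round(1),C[2].round(4).tolist())
np.savez('w2.npz',K=C[0],D=C[1],T=C[2])
E
```

```text
2.3167 [614.2 256.5 205. ] [ 1.2 -0.6  0.7  0.2  0.   0. ] [[-0.0001, 1.0, 0.0001, -257.4344], [0.9733, 0.0001, 0.2295, -621.2003], [0.2295, 0.0001, -0.9733, 248.0334], [0.0, 0.0, 0.0, 1.0]]
```

View pics/w2.png

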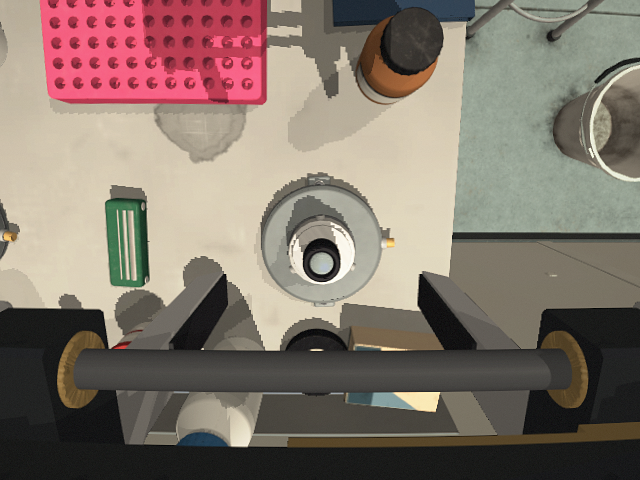

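```bash
cat >> h.py <<'E'
def glass(im,C,guess,z=76,r=70):
    "glass disc inside the black barrel near guess (world xy): its centre cast on plane z"
    u,v=proj([guess[0],guess[1],z],C)[0]
    g=cv2.cvtColor(im,cv2.COLOR_RGB2GRAY); m=(g<50).astype(np.uint8)
    cs,hh=cv2.findContours(m,cv2.RETR_CCOMP,cv2.CHAIN_APPROX_NONE); out=[]
    for c,h in zip(cs,hh[0]):
        if h[3]<0 or cv2.contourArea(c)<150: continue
        (x,y),ax,a=cv2.fitEllipse(c)
        if np.hypot(x-u,y-v)<r:
            p=ray([[x,y],[x-ax[0]/2,y],[x+ax[0]/2,y]],z,C); out.append((np.round((x,y),1),np.round(ax,1),p[0].round(1),round(np.linalg.norm(p[1]-p[2]),1)))
    return out
def ring(im,C,c,z,rad,tol=8,n=180):
    "refine a circle of radius rad at height z: strongest radial edge along spokes, robust circle fit"
    g=cv2.GaussianBlur(cv2.cvtColor(im,cv2.COLOR_RGB2GRAY).astype(np.float32),(3,3),0)
    c=np.array(c[:2],float); rr=np.arange(rad-tol,rad+tol,.5)
    for it in range(3):
        t=np.linspace(0,2*np.pi,n,endpoint=False); d=np.c_[np.cos(t),np.sin(t)]
        P=c+rr[None,:,None]*d[:,None]; P3=np.dstack([P,np.full(P.shape[:2],z)])
        q=proj(P3,C).astype(np.float32).reshape(n,-1,2)
        val=cv2.remap(g,q[...,0],q[...,1],cv2.INTER_LINEAR); gr=np.abs(np.gradient(val,axis=1))
        k=gr.argmax(1); r=rr[k]; w=gr.max(1)>6
        pts=(c+r[:,None]*d)[w]
        for _ in range(4):
            A=np.c_[2*pts,np.ones(len(pts))]; s=np.linalg.lstsq(A,(pts**2).sum(1),rcond=None)[0]
            R=np.sqrt(s[2]+s[:2]@s[:2]); e=np.abs(np.linalg.norm(pts-s[:2],axis=1)-R); pts=pts[e<=max(1.0,np.percentile(e,75))]
        c=s[:2]
    return c.round(1),round(float(R),1),len(pts)
E
python3 - <<'E'
from h import *
f=np.load('w2.npz');C=(f['K'],f['D'],f['T']);im=cv2.imread('pics/w2.png')[:,:,::-1].copy()
print(glass(im,C,(630,245)))
print(ray([[321,262]],76,C),ray([[321,242]],18,C))
for z,R in((18,60),(40,31),(44,27)): print(z,R,ring(im,C,ray([[321,242]],18,C)[0],z,R))
E
```

```text
[(array([321.1, 263. ]), array([23.9, 25.3]), array([638.5, 256.6,  76. ]), np.float64(19.8))]
[[637.70605688 256.47548331  76.        ]] [[634.42739943 256.30677663  18.        ]]
18 60 (array([634.5, 255.9]), 62.3, 65)
40 31 (array([638.1, 256.6]), 29.5, 113)
44 27 (array([636.3, 257.1]), 28.5, 80)
```

Glass is 19.8 mm across at z=76, so the cell is home, at (637.5,256.6). I'll go down and grip it.

Call:
jog_arm(targets=[[-0.16, 0, 0, 0, 1], [-0.15, 0, 0.1, 0, 1], [0, 0, 0.3, 0, 1], [0, 0, 0.4, 0, 1], [0, 0, 0.4, 0, 1], [0, 0, 0.4, 0, 1], [0, 0, 0.3, 0, 1], [0, 0, 0.15, 0, 1], [0, 0, 0.04, 0, 1], [0, 0, 0, 0, 1], [0, 0, 0, 0, 1]])

```text
time: 3.28
ee_pos: [639.7, 256.6, 50.7]
orientation: [[-1.0, -0.001, 0.003], [-0.001, 1.0, 0.001], [-0.003, 0.001, -1.0]]
contact_force: [0.2, -0.3, 1.0]
gripper_width: 94.1
finger_force: 0.0
```

Call:
jog_arm(targets=[[0, 0, 0, 0, -1], [0, 0, 0, 0, -1], [0, 0, 0, 0, -1], [0, 0, 0, 0, -1], [0, 0, 0, 0, -1], [0, 0, 0, 0, -1], [0, 0, 0, 0, -1], [0, 0, 0, 0, -1]], force=40)

```text
time: 3.95
ee_pos: [638.7, 255.5, 48.6]
orientation: [[-1.0, 0.0, -0.0], [0.0, 1.0, -0.0], [0.0, -0.0, -1.0]]
contact_force: [-0.1, -0.5, -0.5]
gripper_width: 44.2
finger_force: 0.0
```

Call:
jog_arm(targets=[[0, 0, 0, 0, -1], [0, 0, 0, 0, -1], [0, 0, 0, 0, -1], [0, 0, 0, 0, -1], [0, 0, 0, 0, -1]], force=40)

```text
time: 4.37
ee_pos: [638.8, 255.6, 48.6]
orientation: [[-1.0, 0.0, -0.0], [0.0, 1.0, -0.0], [0.0, -0.0, -1.0]]
contact_force: [-1.2, -0.2, -1.0]
gripper_width: 31.3
finger_force: 40.0
```

```bash
cat > st.py <<'E'
from h import *
s=ctrl.observe()
for k in('time','ee_pos','contact_force','wrist_torque','gripper_width','finger_force'):print(k,np.round(s[k],2))
E
python3 st.py
```

```text
time 4.37
ee_pos [638.75 255.57  48.6 ]
contact_force [-1.17 -0.24 -0.96]
wrist_torque [ 0.05 -0.04 -0.01]
gripper_width 31.29
finger_force 40.0
```

Call:
jog_arm(targets=[[0, 0, -0.03, 0, -1], [0, 0, -0.05, 0, -1], [0, 0, -0.05, 0, -1], [0, 0, -0.05, 0, -1], [0, 0, -0.06, 0, -1], [0, 0, -0.1, 0, -1], [0, 0, -0.2, 0, -1], [0, 0, -0.3, 0, -1], [0, 0, -0.16, 0, -1], [0, 0, 0, 0, -1]], force=40)

```text
time: 5.2
ee_pos: [642.0, 256.5, 129.3]
orientation: [[-1.0, -0.0, 0.009], [-0.0, 1.0, 0.002], [-0.009, 0.002, -1.0]]
contact_force: [-0.4, -0.1, -1.5]
gripper_width: 31.6
finger_force: 40.0
```

Call:
jog_arm(targets=[[0.1, -0.07, 0, 0, -1], [0.2, -0.15, 0, 0, -1], [0.3, -0.22, 0, 0, -1], [0.3, -0.22, 0, 0, -1], [0.3, -0.22, 0, 0, -1], [0.3, -0.22, 0, 0, -1], [0.3, -0.22, 0, 0, -1], [0.3, -0.22, 0, 0, -1], [0.3, -0.22, 0, 0, -1], [0.15, -0.12, 0, 0, -1], [0.1, -0.06, 0, 0, -1], [0, 0, 0, 0, -1], [0, 0, 0, 0, -1]])

```text
time: 6.28
ee_pos: [440.5, 110.3, 123.9]
orientation: [[-1.0, 0.001, 0.001], [0.001, 1.0, 0.0], [-0.001, 0.0, -1.0]]
contact_force: [0.9, -0.1, -1.4]
gripper_width: 31.4
finger_force: 40.0
```

```bash
python3 - <<'E'
from h import *
im=snap('top','t1');C=cam('top')
h=cv2.cvtColor(im,cv2.COLOR_RGB2HSV)
s=ctrl.observe();print(s['ee_pos'],s['finger_force'],s['gripper_width'])
C=cam('wrist');im=snap('wrist','w3')
h=cv2.cvtColor(im,cv2.COLOR_RGB2HSV);m=cv2.inRange(h,(160,90,150),(179,255,255));cs,_=cv2.findContours(m,0,1)
c=max(cs,key=cv2.contourArea);x,y,w,hh=cv2.boundingRect(c);print(x,y,w,hh,ray([[x,y],[x+w,y],[x,y+hh],[x+w,y+hh]],25,C).round(0))
E
```

```text
[441.0636216  110.48348846 124.04471819] 39.99958276748657 31.106838166844106
179 120 278 197 [[354.  12.  25.]
 [354. 205.  25.]
 [501.  -1.  25.]
 [501. 217.  25.]]
```

View pics/w3.png

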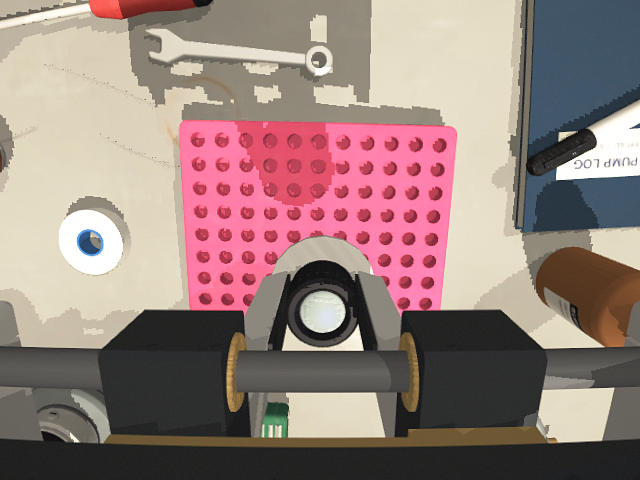

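The cell is held upright over the rack, with its glass at (324,312). The rack spans x 354..503 and y 5..205, so there is plenty of margin. Lowering.

Call:
jog_arm(targets=[[0, 0, 0.1, 0, -1], [0, 0, 0.2, 0, -1], [0, 0, 0.25, 0, -1], [0, 0, 0.2, 0, -1], [0, 0, 0.1, 0, -1], [0, 0, 0.05, 0, -1], [0, 0, 0, 0, -1], [0, 0, 0, 0, -1]])

```text
time: 7.05
ee_pos: [440.7, 110.3, 56.5]
orientation: [[-1.0, -0.0, 0.001], [-0.0, 1.0, 0.0], [-0.001, 0.0, -1.0]]
contact_force: [0.0, -0.3, -0.9]
gripper_width: 31.2
finger_force: 40.0
```

Call:
jog_arm(targets=[[0, 0, 0.02, 0, -1], [0, 0, 0.02, 0, -1], [0, 0, 0, 0, -1]])

```text
time: 7.3
ee_pos: [440.5, 110.2, 53.6]
orientation: [[-1.0, 0.0, 0.001], [0.0, 1.0, 0.0], [-0.001, 0.0, -1.0]]
contact_force: [0.7, -0.2, -0.6]
gripper_width: 31.6
finger_force: 40.0
```

Call:
jog_arm(targets=[[0, 0, 0.013, 0, -1], [0, 0, 0.013, 0, -1], [0, 0, 0, 0, -1]])

```text
time: 7.55
ee_pos: [440.4, 110.1, 51.5]
orientation: [[-1.0, 0.0, 0.001], [0.0, 1.0, 0.0], [-0.001, 0.0, -1.0]]
contact_force: [-0.1, -0.1, -1.7]
gripper_width: 31.1
finger_force: 40.0
```

Call:
jog_arm(targets=[[0, 0, 0.013, 0, -1], [0, 0, 0, 0, -1], [0, 0, 0, 0, -1]])

```text
time: 7.8
ee_pos: [440.5, 110.2, 51.5]
orientation: [[-1.0, -0.0, 0.001], [-0.0, 1.0, -0.0], [-0.001, -0.0, -1.0]]
contact_force: [-2.5, -0.7, 7.0]
gripper_width: 31.1
finger_force: 40.0
```

Contact at z=51.5, so the cell is standing on the rack. I'll release it, rise, and head for the medium head.

Call:
jog_arm(targets=[[0, 0, 0, 0, 1], [0, 0, 0, 0, 1], [0, 0, 0, 0, 1], [0, 0, 0, 0, 1], [0, 0, -0.05, 0, 1], [0, 0, -0.15, 0, 1], [0, 0, -0.4, 0, 1], [0, 0, -0.5, 0, 1], [0, 0, -0.5, 0, 1], [0, 0, -0.45, 0, 1], [0, 0, 0, 0, 1]])

```text
time: 8.72
ee_pos: [445.3, 110.5, 212.1]
orientation: [[-1.0, -0.0, 0.015], [-0.0, 1.0, 0.001], [-0.015, 0.001, -1.0]]
contact_force: [0.9, 1.1, 0.9]
gripper_width: 94.0
finger_force: 0.0
```

Call:
jog_arm(targets=[[-0.1, -0.17, 0, 0, 1], [-0.25, -0.38, 0, 0, 1], [-0.25, -0.38, 0, 0, 1], [-0.25, -0.38, 0, 0, 1], [-0.25, -0.38, 0, 0, 1], [-0.25, -0.38, 0, 0, 1], [-0.25, -0.38, 0, 0, 1], [-0.25, -0.37, 0, 0, 1], [-0.15, -0.22, 0, 0, 1], [0, 0, 0, 0, 1], [0, 0, 0, 0, 1], [0, 0, 0, 0, 1]])

```text
time: 9.72
ee_pos: [589.2, -117.1, 203.3]
orientation: [[-1.0, -0.0, -0.002], [-0.0, 1.0, 0.001], [0.002, 0.001, -1.0]]
contact_force: [-0.4, -0.9, -0.4]
gripper_width: 93.9
finger_force: 0.0
```

```bash
python3 - <<'E'
from h import *
s=ctrl.observe();C=cam('wrist');im=snap('wrist','w4')
print(s['time'],s['ee_pos'].round(1));print(glass(im,C,(610,-118)), glass(im,C,(440.5,110,),79))
E
```

```text
9.7167 [ 589.2 -117.1  203.3]
[(array([316.8, 270. ]), array([46.4, 49.3]), array([ 619.2, -120.5,   76. ]), np.float64(38.4))] [(array([619.9,  45.5]), array([25.3, 28.9]), array([442.4, 108.4,  79. ]), np.float64(20.5))]
```

View pics/w4.png

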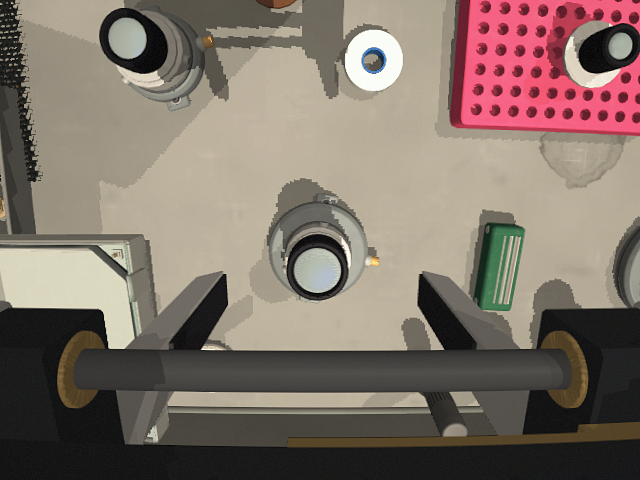

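The narrow cell stands upright on the rack (610,45). The wide cell is in the medium head at (317,270), glass at (619.2,-120.5), 38.4 mm across ≈ 40. Gripping it.

Call:
jog_arm(targets=[[-0.2, -0.03, 0, 0, 1], [-0.2, -0.02, 0.1, 0, 1], [0, 0, 0.3, 0, 1], [0, 0, 0.4, 0, 1], [0, 0, 0.4, 0, 1], [0, 0, 0.4, 0, 1], [0, 0, 0.28, 0, 1], [0, 0, 0.15, 0, 1], [0, 0, 0.03, 0, 1], [0, 0, 0, 0, 1], [0, 0, 0, 0, 1]])

```text
time: 10.68
ee_pos: [621.3, -121.6, 51.4]
orientation: [[-1.0, -0.001, 0.003], [-0.001, 1.0, -0.001], [-0.003, -0.001, -1.0]]
contact_force: [-0.0, 0.7, -0.2]
gripper_width: 94.0
finger_force: 0.0
```

Call:
jog_arm(targets=[[0, 0, 0, 0, -1], [0, 0, 0, 0, -1], [0, 0, 0, 0, -1], [0, 0, 0, 0, -1], [0, 0, 0, 0, -1], [0, 0, 0, 0, -1], [0, 0, 0, 0, -1], [0, 0, 0, 0, -1], [0, 0, 0, 0, -1], [0, 0, 0, 0, -1]], force=40)

```text
time: 11.52
ee_pos: [620.0, -121.6, 49.6]
orientation: [[-1.0, 0.0, -0.0], [0.0, 1.0, 0.0], [0.0, 0.0, -1.0]]
contact_force: [-0.8, 0.5, 0.4]
gripper_width: 51.7
finger_force: 40.0
```

Call:
jog_arm(targets=[[0, 0, -0.03, 0, -1], [0, 0, -0.05, 0, -1], [0, 0, -0.05, 0, -1], [0, 0, -0.05, 0, -1], [0, 0, -0.06, 0, -1], [0, 0, -0.1, 0, -1], [0, 0, -0.2, 0, -1], [0, 0, -0.3, 0, -1], [0, 0, -0.16, 0, -1], [0, 0, 0, 0, -1], [0, 0, 0, 0, -1]])

```text
time: 12.43
ee_pos: [621.0, -122.0, 126.0]
orientation: [[-1.0, 0.0, 0.003], [0.0, 1.0, -0.001], [-0.003, -0.001, -1.0]]
contact_force: [-0.7, -0.3, -1.2]
gripper_width: 51.6
finger_force: 40.0
```

Call:
jog_arm(targets=[[-0.01, 0.15, 0, 0, -1], [-0.02, 0.34, 0, 0, -1], [-0.02, 0.34, 0, 0, -1], [-0.02, 0.34, 0, 0, -1], [-0.02, 0.34, 0, 0, -1], [-0.02, 0.34, 0, 0, -1], [-0.02, 0.34, 0, 0, -1], [-0.02, 0.34, 0, 0, -1], [-0.02, 0.34, 0, 0, -1], [-0.02, 0.34, 0, 0, -1], [-0.02, 0.34, 0, 0, -1], [-0.02, 0.34, 0, 0, -1], [-0.02, 0.34, 0, 0, -1], [-0.01, 0.34, 0, 0, -1], [0, 0.34, 0, 0, -1], [0, 0.12, 0, 0, -1], [0, 0, 0, 0, -1], [0, 0, 0, 0, -1], [0, 0, 0, 0, -1]])

```text
time: 14.02
ee_pos: [639.1, 254.2, 123.7]
orientation: [[-1.0, 0.001, -0.001], [0.001, 1.0, -0.001], [0.001, -0.001, -1.0]]
contact_force: [-0.1, 0.0, 0.1]
gripper_width: 51.4
finger_force: 40.0
```

```bash
python3 st.py
```

```text
time 14.02
ee_pos [639.12 254.21 123.71]
contact_force [-0.08  0.04  0.15]
wrist_torque [-0.03 -0.04 -0.01]
gripper_width 51.36
finger_force 40.0
```

Call:
jog_arm(targets=[[0, 0.019, 0.1, 0, -1], [0, 0, 0.2, 0, -1], [0, 0, 0.2, 0, -1], [0, 0, 0.12, 0, -1], [0, 0, 0.06, 0, -1], [0, 0, 0.03, 0, -1], [0, 0, 0, 0, -1], [0, 0, 0, 0, -1]])

```text
time: 14.68
ee_pos: [640.2, 257.0, 72.0]
orientation: [[-1.0, 0.0, 0.001], [0.0, 1.0, 0.0], [-0.001, 0.0, -1.0]]
contact_force: [0.6, -0.3, -1.6]
gripper_width: 51.5
finger_force: 40.0
```

Call:
jog_arm(targets=[[0, 0, 0.025, 0, -1], [0, 0, 0.025, 0, -1], [0, 0, 0.025, 0, -1], [0, 0, 0, 0, -1], [0, 0, 0, 0, -1]])

```text
time: 15.1
ee_pos: [639.4, 257.1, 65.5]
orientation: [[-1.0, -0.0, -0.0], [-0.0, 1.0, -0.0], [0.0, -0.0, -1.0]]
contact_force: [-0.6, -0.3, -1.2]
gripper_width: 51.6
finger_force: 40.0
```

Call:
jog_arm(targets=[[0, -0.018, 0, 0, -1], [0, 0, 0.025, 0, -1], [0, 0, 0.025, 0, -1], [0, 0, 0, 0, -1], [0, 0, 0, 0, -1]])

```text
time: 15.52
ee_pos: [639.3, 255.6, 61.5]
orientation: [[-1.0, 0.0, -0.001], [0.0, 1.0, -0.0], [0.001, -0.0, -1.0]]
contact_force: [0.3, 0.8, -1.5]
gripper_width: 51.4
finger_force: 40.0
```

Call:
jog_arm(targets=[[0, 0, 0.025, 0, -1], [0, 0, 0.025, 0, -1], [0, 0, 0, 0, -1]])

```text
time: 15.77
ee_pos: [639.8, 255.9, 58.5]
orientation: [[-1.0, 0.0, 0.001], [0.0, 1.0, 0.0], [-0.001, 0.0, -1.0]]
contact_force: [-0.7, -1.0, 0.6]
gripper_width: 51.3
finger_force: 40.0
```

Call:
jog_arm(targets=[[0, 0, 0.025, 0, -1], [0, 0, 0.025, 0, -1], [0, 0, 0, 0, -1]])

```text
time: 16.02
ee_pos: [639.6, 255.7, 53.5]
orientation: [[-1.0, 0.0, 0.0], [0.0, 1.0, 0.0], [-0.0, 0.0, -1.0]]
contact_force: [2.4, 0.8, -4.7]
gripper_width: 51.2
finger_force: 40.0
```

Call:
jog_arm(targets=[[0, 0, 0.025, 0, -1], [0, 0, 0.025, 0, -1], [0, 0, 0, 0, -1]])

```text
time: 16.27
ee_pos: [639.2, 255.6, 49.9]
orientation: [[-1.0, 0.0, -0.001], [0.0, 1.0, -0.0], [0.001, -0.0, -1.0]]
contact_force: [0.7, -0.7, -1.8]
gripper_width: 51.6
finger_force: 40.0
```

Call:
jog_arm(targets=[[0, 0, 0.02, 0, -1], [0, 0, 0.02, 0, -1], [0, 0, 0, 0, -1], [0, 0, 0, 0, -1]])

```text
time: 16.6
ee_pos: [639.6, 255.7, 49.6]
orientation: [[-1.0, -0.0, 0.0], [-0.0, 1.0, -0.0], [-0.0, -0.0, -1.0]]
contact_force: [-3.6, -1.8, 6.0]
gripper_width: 51.5
finger_force: 40.0
```

It clicked: the force went to -4.7 N, and the stop at z=49.6 matches the home height. I'll release and go to the small head.

Call:
jog_arm(targets=[[0, 0, -0.01, 0, 1], [0, 0, 0, 0, 1], [0, 0, 0, 0, 1], [0, 0, 0, 0, 1], [0, 0, -0.05, 0, 1], [0, 0, -0.2, 0, 1], [0, 0, -0.4, 0, 1], [0, 0, -0.5, 0, 1], [0, 0, -0.5, 0, 1], [0, 0, -0.3, 0, 1], [0, 0, -0.1, 0, 1], [0, 0, 0, 0, 1]])

```text
time: 17.6
ee_pos: [641.6, 256.3, 206.8]
orientation: [[-1.0, -0.0, 0.007], [-0.0, 1.0, 0.002], [-0.007, 0.002, -1.0]]
contact_force: [-1.0, 0.3, -0.3]
gripper_width: 94.0
finger_force: 0.0
```

Call:
jog_arm(targets=[[0.1, -0.2, 0, 0, 1], [0.19, -0.43, 0, 0, 1], [0.19, -0.43, 0, 0, 1], [0.19, -0.43, 0, 0, 1], [0.19, -0.43, 0, 0, 1], [0.19, -0.43, 0, 0, 1], [0.19, -0.43, 0, 0, 1], [0.19, -0.43, 0, 0, 1], [0.19, -0.43, 0, 0, 1], [0.19, -0.43, 0, 0, 1], [0.19, -0.43, 0, 0, 1], [0.19, -0.43, 0, 0, 1], [0.19, -0.43, 0, 0, 1], [0.19, -0.43, 0, 0, 1], [0.19, -0.43, 0, 0, 1], [0.19, -0.43, 0, 0, 1], [0.1, -0.2, 0, 0, 1], [0, 0, 0, 0, 1], [0, 0, 0, 0, 1], [0, 0, 0, 0, 1]])

```text
time: 19.27
ee_pos: [410.2, -256.6, 200.6]
orientation: [[-1.0, -0.0, -0.002], [-0.0, 1.0, 0.003], [0.002, 0.003, -1.0]]
contact_force: [-0.7, 0.5, -0.0]
gripper_width: 93.9
finger_force: 0.0
```

```bash
python3 - <<'E'
from h import *
s=ctrl.observe();C=cam('wrist');im=snap('wrist','w5')
print(s['time'],s['ee_pos'].round(1));print(glass(im,C,(445,-256)))
E
```

```text
19.2667 [ 410.2 -256.6  200.6]
[(array([313.1, 267.8]), array([35.7, 37.9]), array([ 437.3, -262.9,   76. ]), np.float64(29.2))]
```

View pics/w5.png

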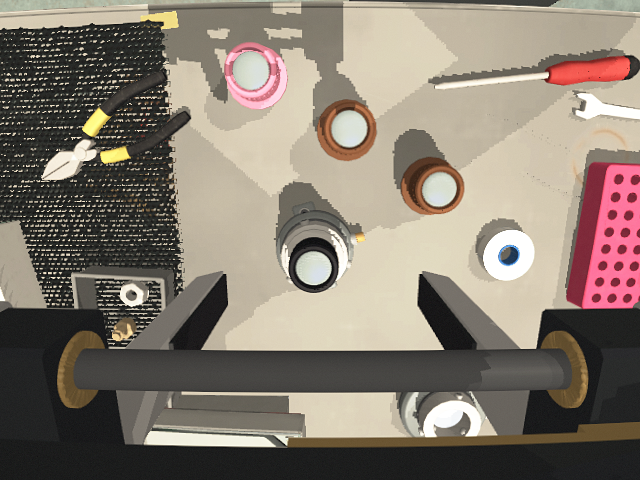

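The black mid cell is in the small head at (313,268). The brown and pink look-alikes are further off at (347,128), (440,188) and (253,70). Gripping the black one at (437.3,-262.9).

Call:
jog_arm(targets=[[-0.19, -0.05, 0, 0, 1], [-0.18, -0.05, 0.1, 0, 1], [0, 0, 0.3, 0, 1], [0, 0, 0.4, 0, 1], [0, 0, 0.4, 0, 1], [0, 0, 0.4, 0, 1], [0, 0, 0.25, 0, 1], [0, 0, 0.12, 0, 1], [0, 0, 0.04, 0, 1], [0, 0, 0, 0, 1], [0, 0, 0, 0, 1]])

```text
time: 20.23
ee_pos: [439.7, -265.9, 52.6]
orientation: [[-1.0, -0.001, 0.002], [-0.001, 1.0, -0.002], [-0.002, -0.002, -1.0]]
contact_force: [0.3, -0.2, 0.8]
gripper_width: 93.5
finger_force: 0.0
```

Call:
jog_arm(targets=[[0, 0, 0, 0, -1], [0, 0, 0, 0, -1], [0, 0, 0, 0, -1], [0, 0, 0, 0, -1], [0, 0, 0, 0, -1], [0, 0, 0, 0, -1], [0, 0, 0, 0, -1], [0, 0, 0, 0, -1], [0, 0, 0, 0, -1], [0, 0, 0, 0, -1], [0, 0, 0, 0, -1]], force=40)

```text
time: 21.15
ee_pos: [438.4, -264.8, 51.3]
orientation: [[-1.0, 0.0, -0.0], [0.0, 1.0, 0.002], [0.0, 0.002, -1.0]]
contact_force: [-0.1, 4.3, 2.7]
gripper_width: 41.2
finger_force: 40.0
```

Call:
jog_arm(targets=[[0, 0.008, 0, 0, -1], [0, 0, -0.03, 0, -1], [0, 0, -0.05, 0, -1], [0, 0, -0.05, 0, -1], [0, 0, -0.05, 0, -1], [0, 0, -0.06, 0, -1], [0, 0, -0.1, 0, -1], [0, 0, -0.2, 0, -1], [0, 0, -0.3, 0, -1], [0, 0, -0.16, 0, -1], [0, 0, 0, 0, -1], [0, 0, 0, 0, -1]])

```text
time: 22.15
ee_pos: [439.2, -265.9, 127.8]
orientation: [[-1.0, 0.0, 0.002], [0.0, 1.0, -0.002], [-0.002, -0.002, -1.0]]
contact_force: [-0.3, -0.1, -2.2]
gripper_width: 41.4
finger_force: 40.0
```

Call:
jog_arm(targets=[[-0.1, 0.08, 0, 0, -1], [-0.2, 0.16, 0, 0, -1], [-0.29, 0.23, 0, 0, -1], [-0.29, 0.23, 0, 0, -1], [-0.29, 0.23, 0, 0, -1], [-0.29, 0.23, 0, 0, -1], [-0.29, 0.23, 0, 0, -1], [-0.29, 0.23, 0, 0, -1], [-0.25, 0.19, 0, 0, -1], [-0.13, 0.1, 0, 0, -1], [0, 0, 0, 0, -1], [0, 0, 0, 0, -1], [0, 0, 0, 0, -1]])

```text
time: 23.23
ee_pos: [618.7, -122.2, 125.5]
orientation: [[-1.0, 0.001, -0.002], [0.001, 1.0, 0.0], [0.002, 0.0, -1.0]]
contact_force: [0.3, 0.1, -1.4]
gripper_width: 41.1
finger_force: 40.0
```

```bash
python3 st.py
```

```text
time 23.23
ee_pos [ 618.69 -122.19  125.5 ]
contact_force [ 0.31  0.15 -1.45]
wrist_torque [0.12 0.03 0.04]
gripper_width 41.09
finger_force 40.0
```

Call:
jog_arm(targets=[[0, 0, 0.1, 0, -1], [0, 0, 0.2, 0, -1], [0, 0, 0.19, 0, -1], [0, 0, 0.12, 0, -1], [0, 0, 0.06, 0, -1], [0, 0, 0.02, 0, -1], [0, 0, 0, 0, -1], [0, 0, 0, 0, -1], [0, 0, 0, 0, -1]])

```text
time: 23.98
ee_pos: [620.8, -122.0, 75.7]
orientation: [[-1.0, 0.0, 0.002], [0.0, 1.0, -0.001], [-0.002, -0.001, -1.0]]
contact_force: [-0.2, 0.3, -1.3]
gripper_width: 41.1
finger_force: 40.0
```

Call:
jog_arm(targets=[[0.008, 0.005, 0.02, 0, -1], [0, 0, 0.025, 0, -1], [0, 0, 0.025, 0, -1], [0, 0, 0.025, 0, -1], [0, 0, 0, 0, -1], [0, 0, 0, 0, -1]])

```text
time: 24.48
ee_pos: [619.2, -121.2, 67.2]
orientation: [[-1.0, -0.0, -0.001], [-0.0, 1.0, 0.0], [0.001, 0.0, -1.0]]
contact_force: [-0.0, 0.4, -1.0]
gripper_width: 41.0
finger_force: 40.0
```

Call:
jog_arm(targets=[[0, 0, 0.025, 0, -1], [0, 0, 0.025, 0, -1], [0, 0, 0.025, 0, -1], [0, 0, 0.025, 0, -1], [0, 0, 0, 0, -1]])

```text
time: 24.9
ee_pos: [620.1, -121.5, 60.6]
orientation: [[-1.0, -0.0, 0.001], [-0.0, 1.0, -0.001], [-0.001, -0.001, -1.0]]
contact_force: [0.8, -0.2, 1.5]
gripper_width: 41.6
finger_force: 40.0
```

Call:
jog_arm(targets=[[0, 0, 0.025, 0, -1], [0, 0, 0.025, 0, -1], [0, 0, 0, 0, -1]])

```text
time: 25.15
ee_pos: [619.4, -121.3, 55.4]
orientation: [[-1.0, 0.0, 0.0], [0.0, 1.0, -0.0], [-0.0, -0.0, -1.0]]
contact_force: [2.5, -1.2, -3.8]
gripper_width: 41.4
finger_force: 40.0
```

Call:
jog_arm(targets=[[0, 0, 0.025, 0, -1], [0, 0, 0.025, 0, -1], [0, 0, 0, 0, -1]])

```text
time: 25.4
ee_pos: [619.5, -121.3, 51.7]
orientation: [[-1.0, 0.0, 0.0], [0.0, 1.0, 0.0], [-0.0, 0.0, -1.0]]
contact_force: [2.4, 0.4, -4.0]
gripper_width: 41.0
finger_force: 40.0
```

Call:
jog_arm(targets=[[0, 0, 0.02, 0, -1], [0, 0, 0.01, 0, -1], [0, 0, 0, 0, -1], [0, 0, 0, 0, -1]])

```text
time: 25.73
ee_pos: [619.8, -121.3, 51.4]
orientation: [[-1.0, 0.0, 0.001], [0.0, 1.0, -0.0], [-0.001, -0.0, -1.0]]
contact_force: [0.2, 0.8, 6.1]
gripper_width: 41.3
finger_force: 40.0
```

Home at z=51.4. I'll release it and return to the rack.

Call:
jog_arm(targets=[[0, 0, -0.01, 0, 1], [0, 0, 0, 0, 1], [0, 0, 0, 0, 1], [0, 0, 0, 0, 1], [0, 0, -0.05, 0, 1], [0, 0, -0.2, 0, 1], [0, 0, -0.4, 0, 1], [0, 0, -0.5, 0, 1], [0, 0, -0.5, 0, 1], [0, 0, -0.3, 0, 1], [0, 0, -0.1, 0, 1], [0, 0, 0, 0, 1]])

```text
time: 26.73
ee_pos: [621.0, -121.9, 207.8]
orientation: [[-1.0, 0.0, 0.005], [0.0, 1.0, -0.002], [-0.005, -0.002, -1.0]]
contact_force: [-0.2, 0.5, -0.6]
gripper_width: 93.8
finger_force: 0.0
```

Call:
jog_arm(targets=[[0.12, 0.13, 0, 0, 1], [0.25, 0.28, 0, 0, 1], [0.25, 0.28, 0, 0, 1], [0.25, 0.28, 0, 0, 1], [0.25, 0.28, 0, 0, 1], [0.25, 0.28, 0, 0, 1], [0.25, 0.28, 0, 0, 1], [0.25, 0.28, 0, 0, 1], [0.25, 0.28, 0, 0, 1], [0.25, 0.28, 0, 0, 1], [0.25, 0.28, 0, 0, 1], [0.1, 0.15, 0, 0, 1], [0, 0, 0, 0, 1], [0, 0, 0, 0, 1], [0, 0, 0, 0, 1]])

```text
time: 27.98
ee_pos: [415.2, 109.1, 203.5]
orientation: [[-1.0, 0.0, -0.002], [0.0, 1.0, -0.001], [0.002, -0.001, -1.0]]
contact_force: [0.3, -0.4, 0.5]
gripper_width: 93.8
finger_force: 0.0
```

```bash
python3 - <<'E'
from h import *
s=ctrl.observe();C=cam('wrist');im=snap('wrist','w6')
print(s['time'],s['ee_pos'].round(1));print(glass(im,C,(440,110),79))
E
```

```text
27.9833 [415.2 109.1 203.5]
[(array([323.5, 265.7]), array([24. , 25.5]), array([440.5, 110.9,  79. ]), np.float64(19.7))]
```

Call:
jog_arm(targets=[[-0.18, 0.01, 0, 0, 1], [-0.17, 0, 0.1, 0, 1], [0, 0, 0.3, 0, 1], [0, 0, 0.4, 0, 1], [0, 0, 0.4, 0, 1], [0, 0, 0.4, 0, 1], [0, 0, 0.25, 0, 1], [0, 0, 0.12, 0, 1], [0, 0, 0.04, 0, 1], [0, 0, 0, 0, 1], [0, 0, 0, 0, 1]])

```text
time: 28.95
ee_pos: [443.1, 110.2, 55.1]
orientation: [[-1.0, 0.001, 0.002], [0.001, 1.0, 0.0], [-0.002, 0.0, -1.0]]
contact_force: [-0.9, -1.0, -0.6]
gripper_width: 94.1
finger_force: 0.0
```

Call:
jog_arm(targets=[[0, 0, 0, 0, -1], [0, 0, 0, 0, -1], [0, 0, 0, 0, -1], [0, 0, 0, 0, -1], [0, 0, 0, 0, -1], [0, 0, 0, 0, -1], [0, 0, 0, 0, -1], [0, 0, 0, 0, -1], [0, 0, 0, 0, -1], [0, 0, 0, 0, -1], [0, 0, 0, 0, -1], [0, 0, 0, 0, -1], [0, 0, 0, 0, -1]], force=40)

```text
time: 30.03
ee_pos: [441.7, 110.4, 54.0]
orientation: [[-1.0, 0.0, -0.0], [0.0, 1.0, -0.0], [0.0, -0.0, -1.0]]
contact_force: [-0.7, 0.1, -0.8]
gripper_width: 31.3
finger_force: 40.0
```

Call:
jog_arm(targets=[[0, 0, -0.03, 0, -1], [0, 0, -0.1, 0, -1], [0, 0, -0.2, 0, -1], [0, 0, -0.3, 0, -1], [0, 0, -0.25, 0, -1], [0, 0, -0.12, 0, -1], [0, 0, 0, 0, -1]])

```text
time: 30.62
ee_pos: [443.9, 110.6, 131.8]
orientation: [[-1.0, -0.0, 0.006], [-0.0, 1.0, 0.0], [-0.006, 0.0, -1.0]]
contact_force: [1.2, 0.2, -0.7]
gripper_width: 31.5
finger_force: 40.0
```

Call:
jog_arm(targets=[[0, -0.15, 0, 0, -1], [0, -0.3, 0, 0, -1], [0, -0.34, 0, 0, -1], [0, -0.34, 0, 0, -1], [0, -0.34, 0, 0, -1], [0, -0.34, 0, 0, -1], [0, -0.34, 0, 0, -1], [0, -0.34, 0, 0, -1], [0, -0.34, 0, 0, -1], [0, -0.34, 0, 0, -1], [0, -0.34, 0, 0, -1], [0, -0.34, 0, 0, -1], [0.02, -0.34, 0, 0, -1], [0.02, -0.34, 0, 0, -1], [0, -0.32, 0, 0, -1], [0, -0.15, 0, 0, -1], [0, 0, 0, 0, -1], [0, 0, 0, 0, -1], [0, 0, 0, 0, -1], [0, 0, 0, 0, -1]])

```text
time: 32.28
ee_pos: [438.5, -262.9, 128.6]
orientation: [[-1.0, -0.001, -0.001], [-0.001, 1.0, 0.001], [0.001, 0.001, -1.0]]
contact_force: [-0.6, -0.2, -0.6]
gripper_width: 31.6
finger_force: 40.0
```

```bash
python3 st.py
```

```text
time 32.28
ee_pos [ 438.47 -262.93  128.58]
contact_force [-0.62 -0.23 -0.61]
wrist_torque [ 0.03  0.03 -0.02]
gripper_width 31.64
finger_force 39.99
```

Down to about z=74.

Call:
jog_arm(targets=[[0, 0, 0.1, 0, -1], [0, 0, 0.2, 0, -1], [0, 0, 0.2, 0, -1], [0, 0, 0.13, 0, -1], [0, 0, 0.06, 0, -1], [0, 0, 0.02, 0, -1], [0, 0, 0, 0, -1], [0, 0, 0, 0, -1], [0, 0, 0, 0, -1], [0, 0, 0, 0, -1]])

```text
time: 33.12
ee_pos: [439.2, -265.0, 76.6]
orientation: [[-1.0, 0.0, 0.001], [0.0, 1.0, -0.001], [-0.001, -0.001, -1.0]]
contact_force: [0.3, 0.4, -1.6]
gripper_width: 31.4
finger_force: 40.0
```

Call:
jog_arm(targets=[[0.006, 0.007, 0.02, 0, -1], [0, 0, 0.025, 0, -1], [0, 0, 0.025, 0, -1], [0, 0, 0.025, 0, -1], [0, 0, 0, 0, -1], [0, 0, 0, 0, -1]])

```text
time: 33.62
ee_pos: [438.0, -263.9, 68.4]
orientation: [[-1.0, 0.0, -0.0], [0.0, 1.0, 0.0], [0.0, 0.0, -1.0]]
contact_force: [-0.2, 0.8, -1.2]
gripper_width: 31.8
finger_force: 40.0
```

Call:
jog_arm(targets=[[0, 0, 0.025, 0, -1], [0, 0, 0.025, 0, -1], [0, 0, 0.025, 0, -1], [0, 0, 0.025, 0, -1], [0, 0, 0, 0, -1]])

```text
time: 34.03
ee_pos: [438.5, -263.8, 61.1]
orientation: [[-1.0, 0.0, 0.001], [0.0, 1.0, 0.001], [-0.001, 0.001, -1.0]]
contact_force: [1.2, 0.8, -0.0]
gripper_width: 31.4
finger_force: 40.0
```

Call:
jog_arm(targets=[[0, 0, 0.025, 0, -1], [0, 0, 0.025, 0, -1], [0, 0, 0, 0, -1]])

```text
time: 34.28
ee_pos: [438.4, -264.3, 57.4]
orientation: [[-1.0, -0.0, 0.0], [-0.0, 1.0, -0.001], [-0.0, -0.001, -1.0]]
contact_force: [-0.9, -0.8, 0.1]
gripper_width: 31.3
finger_force: 40.0
```

Call:
jog_arm(targets=[[0, 0, 0.025, 0, -1], [0, 0, 0.025, 0, -1], [0, 0, 0, 0, -1]])

```text
time: 34.53
ee_pos: [437.8, -263.9, 52.6]
orientation: [[-1.0, 0.0, -0.001], [0.0, 1.0, 0.0], [0.001, 0.0, -1.0]]
contact_force: [0.9, -1.2, -5.0]
gripper_width: 31.3
finger_force: 40.0
```

Call:
jog_arm(targets=[[0, 0, 0.025, 0, -1], [0, 0, 0.02, 0, -1], [0, 0, 0, 0, -1], [0, 0, 0, 0, -1]])

```text
time: 34.87
ee_pos: [438.2, -263.9, 50.9]
orientation: [[-1.0, -0.0, -0.0], [-0.0, 1.0, 0.001], [0.0, 0.001, -1.0]]
contact_force: [-0.9, 1.3, 4.6]
gripper_width: 31.4
finger_force: 40.0
```

Home (expected 51.0). I'll release, rise, pull back, and check with the cameras.

Call:
jog_arm(targets=[[0, 0, -0.01, 0, 1], [0, 0, 0, 0, 1], [0, 0, 0, 0, 1], [0, 0, 0, 0, 1], [0, 0, -0.05, 0, 1], [0, 0, -0.2, 0, 1], [0, 0, -0.4, 0, 1], [0, 0, -0.5, 0, 1], [0, 0, -0.5, 0, 1], [0, 0, -0.5, 0, 1], [0, 0, -0.3, 0, 1], [0.2, 0.3, 0, 0, 1], [0.3, 0.4, 0, 0, 1], [0, 0.4, 0, 0, 1], [0, 0.4, 0, 0, 1], [0, 0.3, 0, 0, 1], [0, 0, 0, 0, 1], [0, 0, 0, 0, 1]])

```text
time: 36.37
ee_pos: [400.8, -128.5, 235.1]
orientation: [[-1.0, -0.002, 0.001], [-0.002, 1.0, -0.001], [-0.001, -0.001, -1.0]]
contact_force: [0.4, 0.2, 0.3]
gripper_width: 93.8
finger_force: 0.0
```

```bash
python3 - <<'E'
from h import *
im=snap('side','s9');snap('top','t9');print(ctrl.observe()['time'])
T=cv2.imread('pics/t9.png')
a=cv2.resize(im[130:370,230:470,::-1],(480,480),interpolation=cv2.INTER_CUBIC);b=T[140:300,160:460]
cv2.imwrite('pics/c9.png',np.hstack([a,cv2.copyMakeBorder(b,0,320,0,0,cv2.BORDER_CONSTANT)]))
E
```

```text
36.4667
```

View pics/c9.png

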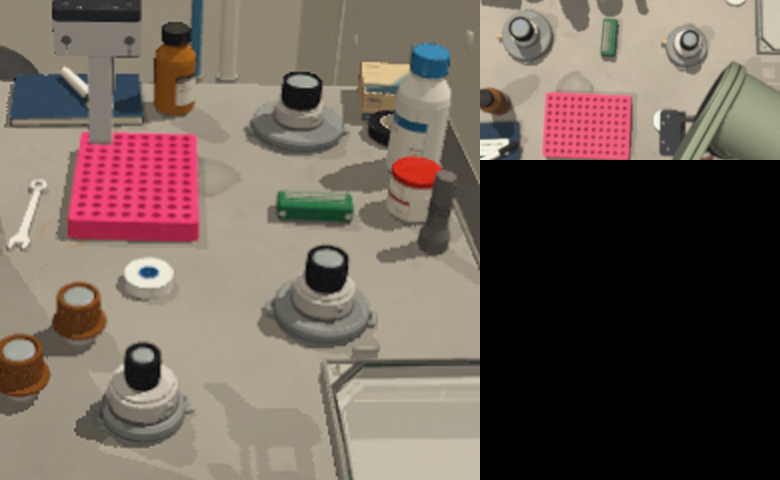

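The crop shows wide in the large head (300,100), mid in the medium head (325,285) and narrow in the small head (143,385). All three are upright and seated, the rack is empty, and the bystanders are untouched.

```bash
python3 -c "
from cell import ctrl
print(ctrl.sign_off())"
```

```text
the job is handed in; nothing more can be done
None
```

The job is handed in at 36.5 s: the wide, mid and narrow cells are each clicked home in the large, medium and small heads, the rack is empty, and the bystanders are as they were.

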